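# Seal the topping pan

## Robot

A 7-joint arm with a two-finger parallel gripper is mounted at the origin on a cart in front of the work surface, level with it; the furniture and walls round the work are solid. World frame = base frame: x ahead of the robot, y to its left, z up, the work surface at z = 0. Lengths are in m, angles in degrees, forces in N, time in s.
With the tool pointing down it reaches from about 0.425 to 1.025 m from the base axis. Payload 3.6 kg.
Tool frame: the origin (TCP) lies at the very end of the fingers, on their centre line; the grasp point (between the pads) lies 19 mm behind it; z points along the fingers, y is the line along which they close (so a half turn about z gives the same grasp; the last joint's range is limited). The gripper opens to 85 mm and grips with 20 to 120 N. Pads are 22 mm wide; open, the fingers measure 114 mm over their backs; the gripper's body (76 mm by 85 mm) begins 54 mm behind the grasp point. The pads swing forward as they close: fully open they stand 13 mm farther back than shut.
Start: joints at [62.939, 33.873, 2.773, 92.16, -1.908, 54.013, -1.931], TCP at [0.268, -0.674, 0.231] pointing down, gripper open.
Joint ranges: [-153.93, 153.93], [-27.13, 128.08], [-72.61, 78.16], [10.71, 143.7], [-87.88, 267.88], [4.46, 118.87], [-176.78, 176.78]. Speed limits (degrees/s): [147.25, 147.25, 180, 180, 180, 180, 180].

## Interface

Orientations are given as [roll, pitch, yaw] about the fixed x, y, z axes, in that order (R = Rz(yaw) Ry(pitch) Rx(roll)).
In Python, from station import env gives the robot as it stands. The module is installed in compiled form; this text tells all that it offers.
- The arm moves only by the tool play_rows, never from a script. Its argument "plan" is a list of rows, each an object of numbers: "dx", "dy", "dz": the shift along the tool's x, y, z in units of 40 mm (1.0 is 40 mm); "roll": the turn about the tool's z in units of 6 degrees (1.0 is 6 degrees). A call has 1 to 10 rows; each row is the pose to reach, as a shift and turn from the pose commanded when the call began, along the tool's axes at that moment; what a row does not reach only later rows make up. A row lasts 1/10 s, in which the tool goes at most 50 mm and 8.59 degrees, less where a joint would pass 70% of its speed; a pose out of reach is approached as far as the arm can. A call with a gripper value outside its range is refused whole. "claw" is the finger opening in mm, from 0 to 85.4, set as the call begins (left out, the last holds). The fingers move at their own pace and stop on an object; "squeeze" is the grip in N (left out, the last holds). Time passes only in rows, so rows that repeat a pose let the fingers close. It gives the time, the measured TCP pose, the force, the opening and the grip force at its end, in the units of the state.
- env.get_obs(): the state, without advancing time (a new reading comes with each control period).
- env.snapshot(name): name is "scene" or "top"; returns a dict with "image" (420x560x3 uint8, red, green, blue), "intrinsics" (3x3 intrinsics, pixels), "cam_to_world" (4x4, takes a point from camera to world coordinates). Camera axes: x right, y down, z forward; pixel columns grow to the right and rows downward; lengths in m; the calibration is good to about 2 mm. A picture is of the moment at which its call begins. There is no depth.
- env.hand_in(): hands the job in; it is judged then, once.
The state is a dict: "time": time; "joint_pos": joint angles; "qd": joint speeds; "tau": joint torques, N m; "position": TCP position; "ee_rot": TCP orientation; "ft_force": force on the tool from outside, world axes, zero at the start; "wrist_torque": the same for the moment, N m; "finger_gap": opening from 0.0 (shut) to 1.0 (fully open); "finger_force": force on a finger pad.
Only numpy, scipy, OpenCV 4.12 (cv2) and the standard library are available. Lean on these libraries where they do the work, as an engineer would, in place of code of your own. Each camera call takes 0.05 s, during which the arm holds its last target. There are 200 camera calls.

## Task

The lid on the steel pan is only laid on: take the spice jar off it and stand it on the worktop, then press the lid's rim down all the way round, corners and middles of the long sides, until the seal is fully seated. Leave the vent plug open so that the air can escape until the whole rim is down, then push the plug shut. Do not knock over or shove aside the things standing around the pan.

Things in the scene. Friction and masses are not known exactly. Their poses are not given: they have to be found in the camera images.
- tub: Loose stainless steel kitchen pan, about 0.9 kg, with a white press-on lid laid on; the origin is the centre of its underside, x along the long side, y along the short, z up. Lid 177 x 109 mm over all, outer corner radius 24 mm. The lid's bendy rim is 16 mm wide, its top 67 mm above the worktop where seated, up to 74.5 mm where proud (a black gasket just shows below it there).
- lid_centre (a point): Centre of the flat, stiff middle of the lid (144 x 76 mm), 64 mm above the worktop; axes as the pan's. Pressing here seats nothing: only the stretch of rim under the finger goes down, some 20 mm either side of the points listed below, neighbours following a little. It stays where it is left. A stretch takes 6 to 12 N to press down, then meets a hard stop.
- rim_1 (a joint): How far the lid's rim stands proud at the corner at the +x, +y end, in m: 0 is fully seated, 0.003 to 0.0075 at the start.
- rim_1_top (a point): Top surface of the rim at the corner at the +x, +y end, midway across its 16 mm width, 75, 41 mm from lid_centre along the lid's own x and y; it goes down with the rim to 67 mm above the worktop. A good place to press.
- rim_2 (a joint): How far the lid's rim stands proud at the middle of the +y long side, in m: 0 is fully seated, 0.003 to 0.0075 at the start.
- rim_2_top (a point): Top surface of the rim at the middle of the +y long side, midway across its 16 mm width, 0, 46 mm from lid_centre along the lid's own x and y; it goes down with the rim to 67 mm above the worktop. A good place to press.
- rim_3 (a joint): How far the lid's rim stands proud at the corner at the -x, +y end (the lid's small pull tab sticks out below it), in m: 0 is fully seated, 0.003 to 0.0075 at the start.
- rim_3_top (a point): Top surface of the rim at the corner at the -x, +y end (the lid's small pull tab sticks out below it), midway across its 16 mm width, -75, 41 mm from lid_centre along the lid's own x and y; it goes down with the rim to 67 mm above the worktop. A good place to press.
- rim_4 (a joint): How far the lid's rim stands proud at the corner at the -x, -y end, in m: 0 is fully seated, 0.003 to 0.0075 at the start.
- rim_4_top (a point): Top surface of the rim at the corner at the -x, -y end, midway across its 16 mm width, -75, -41 mm from lid_centre along the lid's own x and y; it goes down with the rim to 67 mm above the worktop. A good place to press.
- rim_5 (a joint): How far the lid's rim stands proud at the middle of the -y long side, in m: 0 is fully seated, 0.003 to 0.0075 at the start.
- rim_5_top (a point): Top surface of the rim at the middle of the -y long side, midway across its 16 mm width, 0, -46 mm from lid_centre along the lid's own x and y; it goes down with the rim to 67 mm above the worktop. A good place to press.
- rim_6 (a joint): How far the lid's rim stands proud at the corner at the +x, -y end, in m: 0 is fully seated, 0.003 to 0.0075 at the start.
- rim_6_top (a point): Top surface of the rim at the corner at the +x, -y end, midway across its 16 mm width, 75, -41 mm from lid_centre along the lid's own x and y; it goes down with the rim to 67 mm above the worktop. A good place to press.
- vent (a joint): How far the vent plug stands up, in m: 0 is pushed shut, 0.006 fully open; it stays where it is left and takes 5 N to push down.
- vent_top (a point): Top of the vent plug, a black rubber button 22 mm across in a low white collar 31 mm across, in the middle of the lid 48 mm from lid_centre along the lid's +x; its top is about 73 mm above the worktop when open, 67.5 mm when shut.
- spice_jar_centre (a point): Centre (half-way up) of the spice jar with a red cap that was left standing on the lid: round, 106 mm high, 42 mm across the body and 45 mm across the cap (the top 21 mm), 0.1 to 0.2 kg; z is its axis. Its foot is 53 mm below this point; grip the body 10 to 20 mm above it so that the hand stays clear of the cap.
- olive_jar_centre (a point): Centre of a round olive jar with a black cap, 64 mm across, 94 mm high, loose on the worktop: a bystander.
- tin_centre (a point): Centre of a round food tin, 57 mm across, 72 mm high, loose on the worktop: a bystander.
- shaker_centre (a point): Centre of a round glass shaker with a metal dome top, 58 mm across, 83 mm high, loose on the worktop: a bystander.
- oil_bottle_centre (a point): Point on the axis, 110 mm up, of a tall round squeeze bottle with a white nozzle, 55 mm across, 225 mm high, loose on the worktop: a bystander.
- spike_base (a point): Foot of the ticket spike, 112 x 95 mm, 127 mm high, fixed. Apart from the things listed here the worktop is empty from x = 0.35 to 0.74 and y = -0.50 to 0.04.
Mind the look-alikes: they are no part of the job. Leave any purple or yellow look-alike of the part that bears spice_jar_centre alone.

How it is judged (in metres and radians):
On the way, in this order (a step that is already met when the one before it is completed fails the run):
1. the spice jar stands upright on the worktop, let go (height (world z) of spice_jar_centre between 0.045 and 0.062 m and angle between spice_jar_centre's own z axis and vertical below 0.12 rad and contact force between spice_jar and the fingers below 0.2 N), for 0.2 s.
2. the rim is seated at all four corners and at the middles of both long sides, with the vent plug still open (value of joint each of rim_1, rim_2, rim_3, rim_4, rim_5, rim_6 below 0.002 m and value of joint vent above 0.003 m), for 0.2 s.
3. the vent plug is pushed shut (value of joint vent below 0.0015 m), for 0.2 s.
At the end, for the whole second after the job is handed in: The rim stands less than 2 mm proud at all four corners and at the middles of both long sides, the vent plug is within 1.5 mm of shut, the pan stands level on the worktop, and the spice jar stands upright (within 7 degrees) and at rest on the worktop (value of joint each of rim_1, rim_2, rim_3, rim_4, rim_5, rim_6 below 0.002 m and value of joint vent below 0.0015 m and angle between lid_centre's own z axis and vertical below 0.05 rad and height (world z) of lid_centre below 0.068 m and linear speed of spice_jar below 0.02 m/s and height (world z) of spice_jar_centre between 0.045 and 0.062 m and angle between spice_jar_centre's own z axis and vertical below 0.12 rad); the robot touches nothing.
It fails at once if the olive jar is shoved aside by more than 40 mm or knocked over (distance of olive_jar_centre from where it was at the start of the episode above 0.04 m or angle between olive_jar_centre's own z axis and vertical above 0.5 rad).
It fails at once if the tin is shoved aside by more than 40 mm or knocked over (distance of tin_centre from where it was at the start of the episode above 0.04 m or angle between tin_centre's own z axis and vertical above 0.5 rad).
It fails at once if the shaker is shoved aside by more than 40 mm or knocked over (distance of shaker_centre from where it was at the start of the episode above 0.04 m or angle between shaker_centre's own z axis and vertical above 0.5 rad).
It fails at once if the oil bottle is shoved aside by more than 40 mm or knocked over (distance of oil_bottle_centre from where it was at the start of the episode above 0.04 m or angle between oil_bottle_centre's own z axis and vertical above 0.5 rad).
It also fails if it takes over 54 s, if anything falls off the work surface, if the arm or the gripper's body presses on something with over 40 N, if the wrist force passes 120 N, or if a joint passes its speed limit or range.

## Working session

There is one attempt and no reset: what is moved stays moved. The work goes in short steps, Python scripts to look and compute and a tool call to move; the robot and the scene stay as the last step left them, time stands still between calls to the robot, and variables do not carry over. Pictures are saved under pics/ and viewed, at most 10 in all, crops included, and the job is handed in when it is done.

Besides the shell and the picture viewer there is one more tool, called after "Call:" as name(argument=value, ...), one argument or row to a line, values as JSON. play_rows: Moves the arm, as the interface text tells. Its arguments: {"type":"object","properties":{"plan":{"type":"array","items":{"type":"object","properties":{"dx":{"type":"number"},"dy":{"type":"number"},"dz":{"type":"number"},"roll":{"type":"number"}}}},"claw":{"type":"number"},"squeeze":{"type":"number"}},"required":["plan"]}

```bash
mkdir -p pics; cat > h.py <<'E'
import numpy as np, cv2
from station import env
def snap(n,f):
    s=env.snapshot(n); cv2.imwrite('pics/'+f,s['image'][:,:,::-1]); np.savez('pics/'+n+'.npz',K=s['intrinsics'],T=s['cam_to_world']); return s
def ray(n,u,v,z):
    d=np.load('pics/'+n+'.npz');K,T=d['K'],d['T']
    r=T[:3,:3]@np.linalg.solve(K,[u,v,1.]);o=T[:3,3]; return o+r*(z-o[2])/r[2]
def proj(n,p):
    d=np.load('pics/'+n+'.npz');K,T=d['K'],d['T']
    c=T[:3,:3].T@(np.asarray(p,float)-T[:3,3]); q=K@c; return q[:2]/q[2]
E
python3 - <<'E'
from h import *
for n in('scene','top'):
    s=snap(n,n+'0.png'); print(s['cam_to_world'].round(3),s['intrinsics'].round(1))
o=env.get_obs(); print(o)
E
```

```text
[[-0.828 -0.293  0.478 -0.102]
 [-0.56   0.469 -0.683  0.71 ]
 [-0.024 -0.833 -0.552  0.874]
 [ 0.     0.     0.     1.   ]] [[536.3   0.  272.1]
 [  0.  536.3 204.4]
 [  0.    0.    1. ]]
[[-0.02  -0.987  0.162  0.369]
 [-1.     0.021  0.004 -0.204]
 [-0.007 -0.162 -0.987  1.179]
 [ 0.     0.     0.     1.   ]] [[425.    0.  276.7]
 [  0.  425.  221.1]
 [  0.    0.    1. ]]
{'time': 0.1, 'joint_pos': array([62.93941112, 33.92098941,  2.76777194, 92.22896561, -1.90812501,
       54.01226964, -1.93149744]), 'qd': array([-0.06177097, -0.04948345, -0.02088095, -0.1927095 ,  0.02622206,
        0.04555635,  0.01750436]), 'tau': array([ 4.33952126e-03, -5.49996829e+01,  1.55362498e+00, -1.98825216e+01,
        9.77565476e-03,  3.87337917e-03, -4.21044692e-07]), 'position': array([ 0.26783939, -0.67290888,  0.23024938]), 'ee_rot': array([-1.79884071e+02,  6.47857297e-03,  2.17071844e+01]), 'ft_force': array([-0.92240346, -0.34916181, -0.30082838]), 'wrist_torque': array([ 0.01863046, -0.01385999, -0.02829361]), 'finger_force': 0.0, 'finger_gap': 1.0055794762256018}
```

View pics/scene0.png

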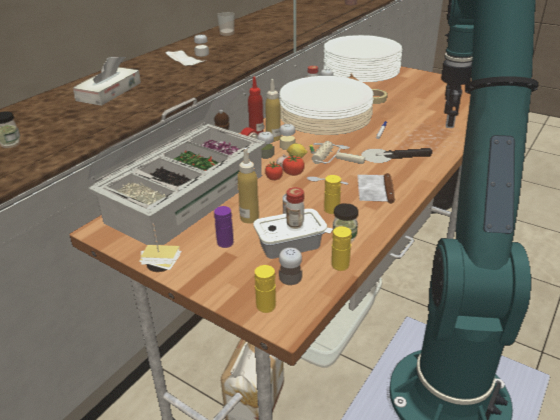

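View pics/top0.png

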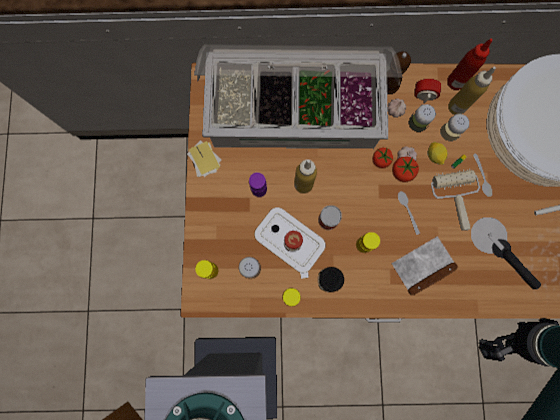

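The top view shows red-capped jar at about (292,240) on the white lid. The vent is at (276,229), the pull tab at (304,275). Possible mix-ups for the spice jar are yellow (205,268), (291,297), (371,241) and purple (258,184), plus the red tomatoes and pots up right. I choose the one standing on the lid with the red cap, and check it in a crop.

```bash
python3 - <<'E'
from h import *
a=cv2.imread('pics/top0.png')[150:320,180:410]; b=cv2.imread('pics/scene0.png')[170:320,180:380]
a=cv2.resize(a,None,fx=3.4,fy=3.4,interpolation=cv2.INTER_CUBIC);cv2.imwrite('pics/crop_top.png',a)
b=cv2.resize(b,None,fx=4,fy=4,interpolation=cv2.INTER_CUBIC);cv2.imwrite('pics/crop_scene.png',b)
im=cv2.imread('pics/top0.png').astype(int)
hsv=cv2.cvtColor(im.astype(np.uint8),cv2.COLOR_BGR2HSV)
m=((hsv[...,1]<40)&(hsv[...,2]>170)).astype(np.uint8); m[:200]=0;m[290:]=0;m[:,:245]=0;m[:,335:]=0
cs,_=cv2.findContours(m,cv2.RETR_EXTERNAL,cv2.CHAIN_APPROX_NONE)
for c in cs:
    if cv2.contourArea(c)>100:
        P=np.array([ray('top',u,v,.068)[:2] for u,v in c[:,0]],np.float32)
        print(cv2.contourArea(c),cv2.boundingRect(c),cv2.minAreaRect(P))
def cen(mask,n,z):
    ys,xs=np.nonzero(mask); print(n,len(xs),xs.mean(),ys.mean(),ray('top',xs.mean(),ys.mean(),z))
R=np.zeros(m.shape,bool);R[220:260,275:310]=1
cen(R&(hsv[...,1]>110)&((hsv[...,0]<8)|(hsv[...,0]>172)),'redcap',.17)
R[:]=0;R[222:236,268:283]=1
cen(R&(hsv[...,2]<80),'vent',.073)
for n,u,v,z in [('y1',205,268,.1),('y2',291,297,.1),('y3',371,241,.1),('purple',258,184,.1),('shaker',249,268,.083),('olive',331,279,.094),('tin',330,217,.072),('oil',308,164,.225),('spike',203,158,.0),('tab',304,275,.06)]: print(n,ray('top',u,v,z).round(3))
E
```

```text
2504.5 (255, 208, 70, 70) ((0.4969330430030823, -0.23178789019584656), (0.18067605793476105, 0.11394697427749634), 51.72043228149414)
redcap 193 293.1295336787565 239.86010362694302 [ 0.48815104 -0.23761462  0.17      ]
vent 43 275.0 228.13953488372093 [ 0.53162659 -0.19405504  0.073     ]
y1 [ 0.43  -0.015  0.1  ]
y2 [ 0.353 -0.231  0.1  ]
y3 [ 0.489 -0.438  0.1  ]
purple [ 0.645 -0.152  0.1  ]
shaker [ 0.428 -0.125  0.083]
olive [ 0.396 -0.333  0.094]
tin [ 0.558 -0.34   0.072]
oil [ 0.658 -0.275  0.225]
spike [0.751 0.01  0.   ]
tab [ 0.408 -0.267  0.06 ]
```

View pics/crop_top.png

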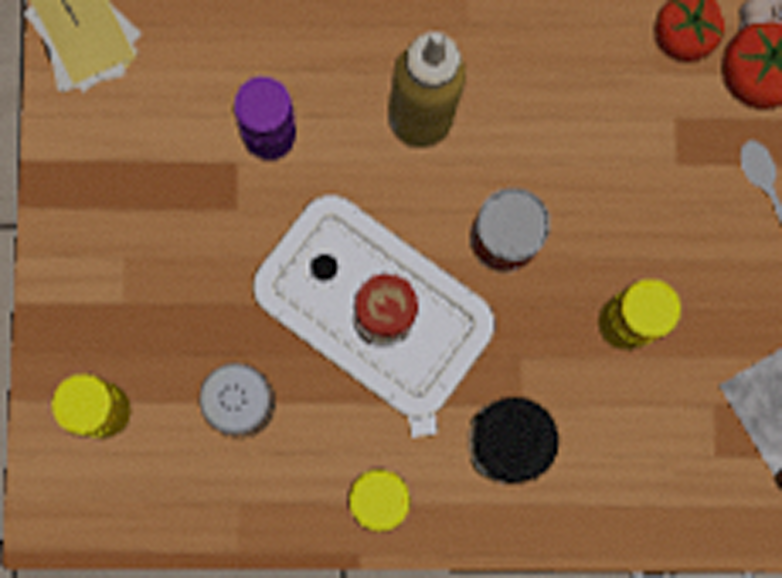

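View pics/crop_scene.png

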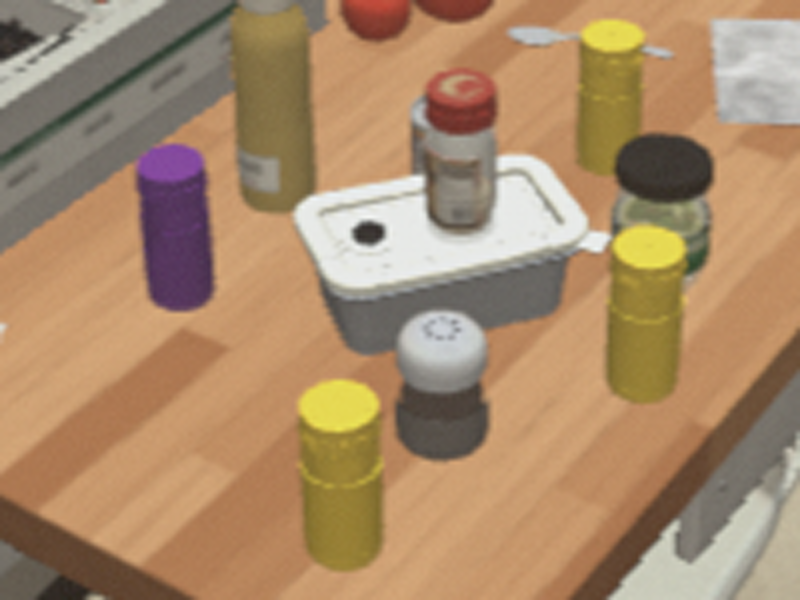

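Crops confirm the red-capped jar stands on the lid, with yellow and purple look-alikes around. Next I fit the lid outline, then compute the first moves.

```bash
cat >> h.py <<'E'
def fitlid(f,x0,n='top'):
    from scipy.optimize import minimize
    im=cv2.imread('pics/'+f); hsv=cv2.cvtColor(im,cv2.COLOR_BGR2HSV)
    m=((hsv[...,1]<40)&(hsv[...,2]>150)).astype(np.uint8)
    a=np.linspace(0,np.pi/2,10); L=[]
    for k,(sx,sy) in enumerate([(1,1),(-1,1),(-1,-1),(1,-1)]):
        t=a+k*np.pi/2; L+=[(sx*(.0885-.024)+.024*np.cos(q),sy*(.0545-.024)+.024*np.sin(q)) for q in t]
    L=np.array(L)
    w=np.zeros(m.shape,np.uint8); c=proj(n,[x0[0],x0[1],.07]); cv2.circle(w,tuple(int(v) for v in c),60,1,-1)
    m=cv2.morphologyEx(m*w,cv2.MORPH_OPEN,np.ones((5,5)))
    cs,_=cv2.findContours(m,0,1); c=max(cs,key=cv2.contourArea); M=np.zeros(m.shape,np.float32); cv2.drawContours(M,[c],-1,1,-1)
    def cost(p):
        R=np.array([[np.cos(p[2]),-np.sin(p[2])],[np.sin(p[2]),np.cos(p[2])]])
        q=np.array([proj(n,[*x,.070]) for x in L@R.T+p[:2]])
        B=np.zeros(m.shape,np.uint8); cv2.fillPoly(B,[np.round(q*256).astype(np.int32)],1,shift=8)
        return np.abs(B-M).sum()+np.abs(cv2.GaussianBlur(B.astype(np.float32),(7,7),2)-cv2.GaussianBlur(M,(7,7),2)).sum()
    s=np.vstack([x0]+[np.array(x0)+d for d in np.diag([.006,.006,.1])])
    r=minimize(cost,x0,method='Nelder-Mead',options=dict(initial_simplex=s,xatol=1e-4)); return r.x,r.fun,M.sum()
E
python3 - <<'E'
from h import *
p,f,a=fitlid('top0.png',[.497,-.232,.9]); print(p,np.degrees(p[2]),f,a)
v=np.array([.5316,-.1941])
c,s=np.cos(p[2]),np.sin(p[2]); R=np.array([[c,-s],[s,c]])
print('vent in lid',R.T@(v-p[:2]))
for n in('scene','top'): print(n,'lid',proj(n,[*p[:2],.064]),'jar top',proj(n,[.488,-.238,.17]),'foot',proj(n,[.488,-.238,.064]))
im=cv2.imread('pics/scene0.png');hsv=cv2.cvtColor(im,cv2.COLOR_BGR2HSV)
m=np.zeros(im.shape[:2],bool);m[185:205,283:308]=1
ys,xs=np.nonzero(m&(hsv[...,1]>110)&((hsv[...,0]<8)|(hsv[...,0]>172)));print(xs.min(),xs.max(),xs.mean(),ys.min(),ys.max(), ys.mean(), 'pred', proj('scene',[.488,-.238,.16]))
o=env.get_obs()['position'];ps=np.radians(21.7)
d=np.array([.488,-.238,.18])-o
print('tool units to jar hover',(d[0]*np.cos(ps)+d[1]*np.sin(ps))/.04,(d[0]*np.sin(ps)-d[1]*np.cos(ps))/.04,-d[2]/.04)
E
```

```text
[ 0.50119915 -0.23043662  0.87806254] 50.3092774227099 1347.044921875 2139.0
vent in lid [ 0.04737644 -0.0001874 ]
scene lid [290.03495007 226.53717468] jar top [295.97960967 191.74681695] foot [295.9556255  226.67810588]
top lid [289.04962247 239.75231968] jar top [293.29261764 239.91958164] foot [292.0462164  244.67240597]
287 303 295.019801980198 187 202 195.3019801980198 pred [295.97725639 195.17419867]
tool units to jar hover 9.134113512344861 -8.06710841964753 1.2562344451787284
```

Call:
play_rows(
  plan=[
    {"dx": 0.9, "dy": -0.8, "dz": 0.3, "roll": -0.5},
    {"dx": 1.9, "dy": -1.65, "dz": 0.5, "roll": -1.1},
    {"dx": 2.9, "dy": -2.5, "dz": 0.6, "roll": -1.7},
    {"dx": 3.8, "dy": -3.35, "dz": 0.6, "roll": -2.3},
    {"dx": 4.7, "dy": -4.15, "dz": 0.6, "roll": -2.9},
    {"dx": 5.6, "dy": -4.95, "dz": 0.6, "roll": -3.5},
    {"dx": 6.5, "dy": -5.75, "dz": 0.6, "roll": -4.1},
    {"dx": 7.4, "dy": -6.5, "dz": 0.6, "roll": -4.77},
    {"dx": 8.3, "dy": -7.3, "dz": 0.6, "roll": -4.77},
    {"dx": 9.13, "dy": -8.07, "dz": 0.6, "roll": -4.77},
  ],
  claw=85,
  squeeze=30,
)

```text
time: 1.1
position: [0.4887, -0.2365, 0.2072]
ee_rot: [-180.0, -0.0, 50.4]
ft_force: [0.2, 0.5, 0.5]
finger_gap: 0.994
finger_force: 0.0
```

Call:
play_rows(
  plan=[
    {"dz": 0.0},
    {"dz": 0.5},
    {"dz": 1.0},
    {"dz": 1.5},
    {"dz": 2.0},
    {"dz": 2.35},
    {"dz": 2.35},
  ],
)

```text
invalid input
```

Call:
play_rows(
  plan=[
    {"dz": 0},
    {"dz": 0},
    {"dz": 0},
    {"dz": 0},
    {"dz": 0},
    {"dz": 0},
    {"dz": 0},
    {"dz": 0},
  ],
  claw=36,
  squeeze=30,
)

```text
invalid input
```

Call:
play_rows(
  plan=[
    {"dx": 0, "dy": 0, "dz": 0.5, "roll": 0},
    {"dx": 0, "dy": 0, "dz": 1.0, "roll": 0},
    {"dx": 0, "dy": 0, "dz": 1.5, "roll": 0},
    {"dx": 0, "dy": 0, "dz": 2.0, "roll": 0},
    {"dx": 0, "dy": 0, "dz": 2.35, "roll": 0},
    {"dx": 0, "dy": 0, "dz": 2.35, "roll": 0},
  ],
)

```text
time: 1.7
position: [0.4863, -0.2379, 0.1113]
ee_rot: [-179.7, 0.1, 50.3]
ft_force: [-0.1, 0.1, 0.6]
finger_gap: 0.991
finger_force: 0.0
```

Call:
play_rows(
  plan=[
    {"dx": 0, "dy": 0, "dz": 0, "roll": 0},
    {"dx": 0, "dy": 0, "dz": 0, "roll": 0},
    {"dx": 0, "dy": 0, "dz": 0, "roll": 0},
    {"dx": 0, "dy": 0, "dz": 0, "roll": 0},
    {"dx": 0, "dy": 0, "dz": 0, "roll": 0},
    {"dx": 0, "dy": 0, "dz": 0, "roll": 0},
    {"dx": 0, "dy": 0, "dz": 0, "roll": 0},
    {"dx": 0, "dy": 0, "dz": 0, "roll": 0},
  ],
  claw=36,
  squeeze=30,
)

```text
time: 2.5
position: [0.4889, -0.239, 0.1144]
ee_rot: [179.9, -0.0, 50.3]
ft_force: [0.7, -0.8, 6.9]
finger_gap: 0.513
finger_force: 27.9
```

Call:
play_rows(
  plan=[
    {"dx": 0, "dy": 0, "dz": -0.3, "roll": 0},
    {"dx": 0, "dy": 0, "dz": -0.7, "roll": 0},
    {"dx": 0, "dy": 0, "dz": -1.1, "roll": 0},
    {"dx": 0, "dy": 0, "dz": -1.5, "roll": 0},
    {"dx": 0, "dy": 0, "dz": -1.5, "roll": 0},
  ],
)

```text
time: 3.0
position: [0.4891, -0.239, 0.1754]
ee_rot: [179.8, -0.1, 50.3]
ft_force: [0.5, 0.5, -1.5]
finger_gap: 0.511
finger_force: 28.7
```

```bash
python3 - <<'E'
from h import *
snap('scene','scene1.png');b=cv2.imread('pics/scene1.png')[100:320,180:380]
cv2.imwrite('pics/crop1.png',cv2.resize(b,None,fx=2.6,fy=2.6,interpolation=cv2.INTER_CUBIC))
o=env.get_obs();p=o['position'];print(p,o['finger_force'],o['ft_force'])
ps=np.radians(50.3)
d=np.array([.565,-.045,p[2]])-p
print((d[0]*np.cos(ps)+d[1]*np.sin(ps))/.04,(d[0]*np.sin(ps)-d[1]*np.cos(ps))/.04)
for n,z in (('jartop',.17+.06),('foot',.124)): print(proj('scene',[p[0],p[1],z]))
E
```

```text
[ 0.48838784 -0.23878983  0.17427682] 28.715834368485957 [ 0.58402796 -0.84083349 -1.19954076]
4.950979702972172 -1.6210337001237938
[296.03098415 170.38121231]
[296.00418478 207.08493837]
```

View pics/crop1.png

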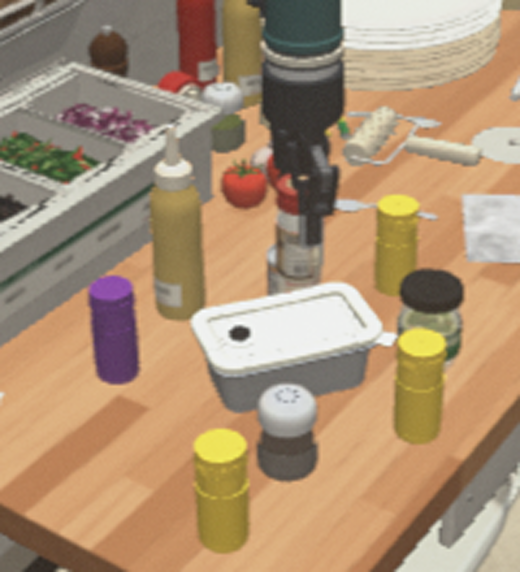

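The jar hangs upright in the gripper above the lid (crop 295,230) and the pan is undisturbed. Next I carry it to the clear spot at (0.565, -0.045).

Call:
play_rows(
  plan=[
    {"dx": 0.6, "dy": -0.2, "dz": 0, "roll": 0},
    {"dx": 1.3, "dy": -0.42, "dz": 0, "roll": 0},
    {"dx": 2.0, "dy": -0.65, "dz": 0, "roll": 0},
    {"dx": 2.7, "dy": -0.88, "dz": 0, "roll": 0},
    {"dx": 3.4, "dy": -1.1, "dz": 0, "roll": 0},
    {"dx": 4.1, "dy": -1.35, "dz": 0, "roll": 0},
    {"dx": 4.7, "dy": -1.54, "dz": 0, "roll": 0},
    {"dx": 4.95, "dy": -1.62, "dz": 0, "roll": 0},
    {"dx": 4.95, "dy": -1.62, "dz": 0, "roll": 0},
  ],
)

```text
time: 3.95
position: [0.5645, -0.0431, 0.1725]
ee_rot: [-179.9, 0.0, 50.5]
ft_force: [-0.2, -0.3, -0.6]
finger_gap: 0.512
finger_force: 28.7
```

Call:
play_rows(
  plan=[
    {"dx": 0, "dy": 0, "dz": 0.5, "roll": 0},
    {"dx": 0, "dy": 0, "dz": 1.0, "roll": 0},
    {"dx": 0, "dy": 0, "dz": 1.5, "roll": 0},
    {"dx": 0, "dy": 0, "dz": 2.0, "roll": 0},
    {"dx": 0, "dy": 0, "dz": 2.4, "roll": 0},
    {"dx": 0, "dy": 0, "dz": 2.7, "roll": 0},
    {"dx": 0, "dy": 0, "dz": 2.85, "roll": 0},
    {"dx": 0, "dy": 0, "dz": 2.85, "roll": 0},
  ],
)

```text
time: 4.75
position: [0.5638, -0.0458, 0.0586]
ee_rot: [-179.9, 0.1, 50.3]
ft_force: [0.2, 0.0, -1.8]
finger_gap: 0.513
finger_force: 28.7
```

Now down in 2 mm steps until contact.

Call:
play_rows(
  plan=[
    {"dx": 0, "dy": 0, "dz": 0.05, "roll": 0},
    {"dx": 0, "dy": 0, "dz": 0.1, "roll": 0},
    {"dx": 0, "dy": 0, "dz": 0.13, "roll": 0},
    {"dx": 0, "dy": 0, "dz": 0.13, "roll": 0},
  ],
)

```text
time: 5.15
position: [0.5647, -0.0448, 0.0543]
ee_rot: [180.0, -0.0, 50.3]
ft_force: [-1.2, 0.2, -1.2]
finger_gap: 0.517
finger_force: 28.7
```

Call:
play_rows(
  plan=[
    {"dx": 0, "dy": 0, "dz": 0.04, "roll": 0},
    {"dx": 0, "dy": 0, "dz": 0.08, "roll": 0},
    {"dx": 0, "dy": 0, "dz": 0.08, "roll": 0},
  ],
)

```text
time: 5.45
position: [0.5644, -0.0448, 0.0507]
ee_rot: [-180.0, 0.0, 50.3]
ft_force: [0.4, 0.5, -2.0]
finger_gap: 0.515
finger_force: 28.7
```

Call:
play_rows(
  plan=[
    {"dx": 0, "dy": 0, "dz": 0.03, "roll": 0},
    {"dx": 0, "dy": 0, "dz": 0.05, "roll": 0},
    {"dx": 0, "dy": 0, "dz": 0.05, "roll": 0},
  ],
)

```text
time: 5.75
position: [0.5648, -0.0448, 0.0503]
ee_rot: [180.0, 0.0, 50.3]
ft_force: [-2.4, 0.5, 10.2]
finger_gap: 0.51
finger_force: 29.4
```

Call:
play_rows(
  plan=[
    {"dx": 0, "dy": 0, "dz": -0.03, "roll": 0},
    {"dx": 0, "dy": 0, "dz": -0.03, "roll": 0},
    {"dx": 0, "dy": 0, "dz": -0.03, "roll": 0},
    {"dx": 0, "dy": 0, "dz": -0.03, "roll": 0},
    {"dx": 0, "dy": 0, "dz": -0.03, "roll": 0},
  ],
  claw=75,
)

```text
time: 6.25
position: [0.5645, -0.0449, 0.0499]
ee_rot: [-180.0, 0.0, 50.3]
ft_force: [-0.1, 0.5, 0.6]
finger_gap: 0.879
finger_force: 0.0
```

Call:
play_rows(
  plan=[
    {"dx": 0, "dy": 0, "dz": -0.2, "roll": 0},
    {"dx": 0, "dy": 0, "dz": -0.6, "roll": 0},
    {"dx": 0, "dy": 0, "dz": -1.2, "roll": 0},
    {"dx": 0, "dy": 0, "dz": -1.9, "roll": 0},
    {"dx": 0, "dy": 0, "dz": -2.6, "roll": 0},
    {"dx": 0, "dy": 0, "dz": -2.6, "roll": 0},
  ],
)

```text
time: 6.85
position: [0.5674, -0.0449, 0.1582]
ee_rot: [179.6, -0.3, 50.3]
ft_force: [0.7, -0.2, -0.9]
finger_gap: 0.884
finger_force: 0.0
```

```bash
python3 - <<'E'
from h import *
snap('scene','scene2.png');snap('top','top2.png')
a=cv2.imread('pics/top2.png')[150:310,190:350];b=cv2.imread('pics/scene2.png')[140:300,180:340]
cv2.imwrite('pics/crop2.png',np.hstack([cv2.resize(i,(400,400),interpolation=cv2.INTER_CUBIC) for i in(a,b)]))
p,f,ar=fitlid('top2.png',[.501,-.2305,.878]);print(p,np.degrees(p[2]),f,ar)
hsv=cv2.cvtColor(cv2.imread('pics/top2.png'),cv2.COLOR_BGR2HSV)
R=np.zeros(hsv.shape[:2],bool);R[222:236,268:283]=1
ys,xs=np.nonzero(R&(hsv[...,2]<80)); v=ray('top',xs.mean(),ys.mean(),.073)[:2]
c,s=np.cos(p[2]),np.sin(p[2]);Q=np.array([[c,-s],[s,c]]);print('vent in lid',Q.T@(v-p[:2]),v)
print(env.get_obs()['position'])
E
```

```text
[ 0.50091768 -0.23163807  0.87671158] 50.231873413129705 268.4763488769531 2686.0
vent in lid [0.04853174 0.00043711] [ 0.53162659 -0.19405504]
[ 0.56488832 -0.04493631  0.15502137]
```

View pics/crop2.png

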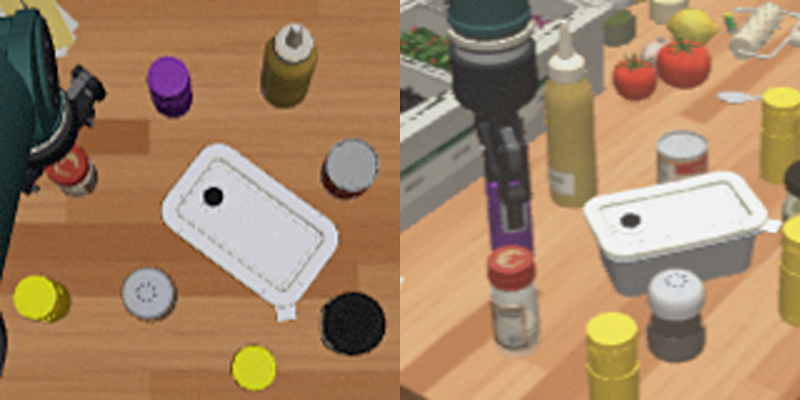

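Spice jar stands upright at crop (515,300) and the bystanders are undisturbed. The lid is clear with the plug open (630,220 in the right half), and the fit matches the vent to within 0.6 mm. Now I close the fingers and hover over rim_1.

Call:
play_rows(
  plan=[
    {"dx": -0.6, "dy": 0.16, "dz": 0, "roll": 0},
    {"dx": -1.3, "dy": 0.35, "dz": 0, "roll": 0},
    {"dx": -2.0, "dy": 0.53, "dz": 0, "roll": 0},
    {"dx": -2.5, "dy": 0.67, "dz": 0.3, "roll": 0},
    {"dx": -2.73, "dy": 0.73, "dz": 0.8, "roll": 0},
    {"dx": -2.73, "dy": 0.73, "dz": 1.2, "roll": 0},
    {"dx": -2.73, "dy": 0.73, "dz": 1.6, "roll": 0},
    {"dx": -2.73, "dy": 0.73, "dz": 1.75, "roll": 0},
    {"dx": -2.73, "dy": 0.73, "dz": 1.75, "roll": 0},
  ],
  claw=0,
  squeeze=40,
)

```text
time: 7.85
position: [0.516, -0.1471, 0.0826]
ee_rot: [-179.8, 0.1, 50.3]
ft_force: [-0.7, -0.6, -0.6]
finger_gap: 0.004
finger_force: 0.0
```

```bash
cat >> h.py <<'E'
def rel():
    p=env.get_obs()['position']; c,s=np.cos(.8767),np.sin(.8767); d=p[:2]-[.501,-.2315]
    return 'lid mm', ((d@[c,s])*1e3).round(1),((d@[-s,c])*1e3).round(1),p[2].round(4)
E
python3 -c "
from h import *
print(rel())"
```

```text
('lid mm', np.float64(74.4), np.float64(42.5), np.float64(0.0826))
```

Call:
play_rows(
  plan=[
    {"dx": 0, "dy": 0.03, "dz": 0.1, "roll": 0},
    {"dx": 0, "dy": 0.03, "dz": 0.18, "roll": 0},
    {"dx": 0, "dy": 0.03, "dz": 0.24, "roll": 0},
    {"dx": 0, "dy": 0.03, "dz": 0.3, "roll": 0},
    {"dx": 0, "dy": 0.03, "dz": 0.35, "roll": 0},
    {"dx": 0, "dy": 0.03, "dz": 0.38, "roll": 0},
    {"dx": 0, "dy": 0.03, "dz": 0.41, "roll": 0},
    {"dx": 0, "dy": 0.03, "dz": 0.41, "roll": 0},
  ],
)

```text
time: 8.65
position: [0.5186, -0.1483, 0.0683]
ee_rot: [180.0, -0.0, 50.3]
ft_force: [-0.4, 0.4, 4.0]
finger_gap: 0.002
finger_force: 2.2
```

Call:
play_rows(
  plan=[
    {"dx": 0, "dy": 0, "dz": 0.03, "roll": 0},
    {"dx": 0, "dy": 0, "dz": 0.06, "roll": 0},
    {"dx": 0, "dy": 0, "dz": 0.06, "roll": 0},
  ],
)

```text
time: 8.95
position: [0.5187, -0.1481, 0.0666]
ee_rot: [180.0, -0.0, 50.3]
ft_force: [-1.9, 1.3, 12.3]
finger_gap: 0.003
finger_force: 5.7
```

Call:
play_rows(
  plan=[
    {"dx": 0, "dy": 0, "dz": 0.03, "roll": 0},
    {"dx": 0, "dy": 0, "dz": 0.05, "roll": 0},
    {"dx": 0, "dy": 0, "dz": 0.05, "roll": 0},
  ],
)

```text
time: 9.25
position: [0.5189, -0.1477, 0.066]
ee_rot: [179.9, -0.0, 50.4]
ft_force: [-4.0, 2.4, 24.1]
finger_gap: 0.003
finger_force: 11.8
```

Call:
play_rows(
  plan=[
    {"dx": 0, "dy": 0, "dz": -0.5, "roll": 0},
    {"dx": -0.9, "dy": -0.06, "dz": -0.55, "roll": 0},
    {"dx": -1.7, "dy": -0.11, "dz": -0.55, "roll": 0},
    {"dx": -1.875, "dy": -0.125, "dz": -0.5, "roll": 0},
    {"dx": -1.875, "dy": -0.125, "dz": -0.32, "roll": 0},
    {"dx": -1.875, "dy": -0.125, "dz": -0.22, "roll": 0},
    {"dx": -1.875, "dy": -0.125, "dz": -0.13, "roll": 0},
    {"dx": -1.875, "dy": -0.125, "dz": -0.06, "roll": 0},
    {"dx": -1.875, "dy": -0.125, "dz": 0, "roll": 0},
    {"dx": -1.875, "dy": -0.125, "dz": 0, "roll": 0},
  ],
)

```text
time: 10.25
position: [0.4669, -0.2018, 0.0662]
ee_rot: [-180.0, 0.1, 50.4]
ft_force: [-7.0, 1.8, 35.1]
finger_gap: 0.001
finger_force: 17.6
```

```bash
python3 -c "
from h import *
print(rel(),env.get_obs()['ft_force'])"
```

```text
('lid mm', np.float64(1.1), np.float64(45.2), np.float64(0.0662)) [-7.02816839  1.81581314 35.08202313]
```

Call:
play_rows(
  plan=[
    {"dx": 0, "dy": 0, "dz": -0.5, "roll": 0},
    {"dx": -0.9, "dy": 0.06, "dz": -0.55, "roll": 0},
    {"dx": -1.7, "dy": 0.11, "dz": -0.55, "roll": 0},
    {"dx": -1.9, "dy": 0.12, "dz": -0.5, "roll": 0},
    {"dx": -1.9, "dy": 0.12, "dz": -0.32, "roll": 0},
    {"dx": -1.9, "dy": 0.12, "dz": -0.22, "roll": 0},
    {"dx": -1.9, "dy": 0.12, "dz": -0.15, "roll": 0},
    {"dx": -1.9, "dy": 0.12, "dz": -0.09, "roll": 0},
    {"dx": -1.9, "dy": 0.12, "dz": -0.04, "roll": 0},
    {"dx": -1.9, "dy": 0.12, "dz": -0.04, "roll": 0},
  ],
)

```text
time: 11.25
position: [0.4223, -0.264, 0.0662]
ee_rot: [180.0, 0.1, 50.4]
ft_force: [-4.7, -2.3, 21.7]
finger_gap: 0.002
finger_force: 10.5
```

```bash
python3 -c "
from h import *
print(rel(),env.get_obs()['ft_force'])"
```

```text
('lid mm', np.float64(-75.3), np.float64(39.7), np.float64(0.0662)) [-4.66604598 -2.3053995  21.7277518 ]
```

Call:
play_rows(
  plan=[
    {"dx": 0, "dy": 0.0, "dz": -0.5, "roll": 0},
    {"dx": 0, "dy": 0.9, "dz": -0.55, "roll": 0},
    {"dx": 0, "dy": 1.8, "dz": -0.55, "roll": 0},
    {"dx": 0, "dy": 2.02, "dz": -0.5, "roll": 0},
    {"dx": 0, "dy": 2.02, "dz": -0.32, "roll": 0},
    {"dx": 0, "dy": 2.02, "dz": -0.22, "roll": 0},
    {"dx": 0, "dy": 2.02, "dz": -0.13, "roll": 0},
    {"dx": 0, "dy": 2.02, "dz": -0.06, "roll": 0},
    {"dx": 0, "dy": 2.02, "dz": 0, "roll": 0},
    {"dx": 0, "dy": 2.02, "dz": 0, "roll": 0},
  ],
)

```text
time: 12.25
position: [0.4832, -0.3145, 0.0662]
ee_rot: [-179.9, 0.0, 50.4]
ft_force: [-2.2, 2.3, 16.1]
finger_gap: -0.0
finger_force: 7.9
```

```bash
python3 -c "
from h import *
print(rel(),env.get_obs()['ft_force'])"
```

```text
('lid mm', np.float64(-75.2), np.float64(-39.4), np.float64(0.0662)) [-2.23186187  2.254993   16.08520347]
```

Call:
play_rows(
  plan=[
    {"dx": 0, "dy": 0.03, "dz": 0.04, "roll": 0},
    {"dx": 0, "dy": 0.03, "dz": 0.05, "roll": 0},
    {"dx": 0, "dy": 0.03, "dz": 0.05, "roll": 0},
  ],
)

```text
time: 12.55
position: [0.4844, -0.3162, 0.0655]
ee_rot: [180.0, 0.0, 50.4]
ft_force: [-4.8, 2.2, 23.2]
finger_gap: 0.004
finger_force: 11.5
```

Call:
play_rows(
  plan=[
    {"dx": 0, "dy": 0.0, "dz": -0.5, "roll": 0},
    {"dx": 0.9, "dy": 0.07, "dz": -0.6, "roll": 0},
    {"dx": 1.7, "dy": 0.12, "dz": -0.6, "roll": 0},
    {"dx": 1.88, "dy": 0.14, "dz": -0.52, "roll": 0},
    {"dx": 1.88, "dy": 0.14, "dz": -0.35, "roll": 0},
    {"dx": 1.88, "dy": 0.14, "dz": -0.25, "roll": 0},
    {"dx": 1.88, "dy": 0.14, "dz": -0.17, "roll": 0},
    {"dx": 1.88, "dy": 0.14, "dz": -0.1, "roll": 0},
    {"dx": 1.88, "dy": 0.14, "dz": -0.05, "roll": 0},
    {"dx": 1.88, "dy": 0.14, "dz": -0.05, "roll": 0},
  ],
)

```text
time: 13.55
position: [0.5365, -0.2647, 0.0662]
ee_rot: [179.9, 0.1, 50.2]
ft_force: [-2.7, 1.5, 13.3]
finger_gap: 0.001
finger_force: 6.9
```

```bash
python3 -c "
from h import *
print(rel(),env.get_obs()['ft_force'])"
```

```text
('lid mm', np.float64(-2.8), np.float64(-48.6), np.float64(0.0662)) [-2.66814274  1.47727846 13.25675368]
```

Press deeper here, then go on to rim_6.

Call:
play_rows(
  plan=[
    {"dx": 0.05, "dy": -0.04, "dz": 0.04, "roll": 0},
    {"dx": 0.05, "dy": -0.04, "dz": 0.07, "roll": 0},
    {"dx": 0.05, "dy": -0.04, "dz": 0.07, "roll": 0},
  ],
)

```text
time: 13.85
position: [0.5383, -0.2658, 0.0656]
ee_rot: [179.5, 0.1, 50.1]
ft_force: [-3.4, -3.1, 22.5]
finger_gap: -0.001
finger_force: 11.1
```

Call:
play_rows(
  plan=[
    {"dx": 0, "dy": 0.0, "dz": -0.5, "roll": 0},
    {"dx": 0.9, "dy": -0.07, "dz": -0.6, "roll": 0},
    {"dx": 1.7, "dy": -0.13, "dz": -0.6, "roll": 0},
    {"dx": 1.88, "dy": -0.15, "dz": -0.52, "roll": 0},
    {"dx": 1.88, "dy": -0.15, "dz": -0.35, "roll": 0},
    {"dx": 1.88, "dy": -0.15, "dz": -0.25, "roll": 0},
    {"dx": 1.88, "dy": -0.15, "dz": -0.17, "roll": 0},
    {"dx": 1.88, "dy": -0.15, "dz": -0.08, "roll": 0},
    {"dx": 1.88, "dy": -0.15, "dz": -0.02, "roll": 0},
    {"dx": 1.88, "dy": -0.15, "dz": -0.02, "roll": 0},
  ],
)

```text
time: 14.85
position: [0.5817, -0.2012, 0.0654]
ee_rot: [179.8, 0.0, 50.1]
ft_force: [-2.6, 1.5, 20.7]
finger_gap: 0.003
finger_force: 10.1
```

```bash
python3 -c "
from h import *
print(rel(),env.get_obs()['ft_force'])"
```

```text
('lid mm', np.float64(74.9), np.float64(-42.6), np.float64(0.0654)) [-2.57265117  1.47246326 20.65079162]
```

All six stretches are on the hard stop, above 20 N each. Now the vent plug.

Call:
play_rows(
  plan=[
    {"dx": 0, "dy": 0.0, "dz": -0.6, "roll": 0},
    {"dx": -0.35, "dy": -0.55, "dz": -0.6, "roll": 0},
    {"dx": -0.67, "dy": -1.07, "dz": -0.6, "roll": 0},
    {"dx": -0.67, "dy": -1.07, "dz": -0.4, "roll": 0},
    {"dx": -0.67, "dy": -1.07, "dz": -0.25, "roll": 0},
    {"dx": -0.67, "dy": -1.07, "dz": -0.17, "roll": 0},
    {"dx": -0.67, "dy": -1.07, "dz": -0.1, "roll": 0},
    {"dx": -0.67, "dy": -1.07, "dz": -0.05, "roll": 0},
    {"dx": -0.67, "dy": -1.07, "dz": -0.02, "roll": 0},
    {"dx": -0.67, "dy": -1.07, "dz": -0.02, "roll": 0},
  ],
)

```text
time: 15.85
position: [0.5295, -0.193, 0.0672]
ee_rot: [-180.0, 0.2, 50.2]
ft_force: [-10.4, 0.2, 35.5]
finger_gap: -0.002
finger_force: 17.8
```

```bash
python3 -c "
from h import *
print(rel(),env.get_obs()['ft_force'])"
```

```text
('lid mm', np.float64(47.9), np.float64(2.7), np.float64(0.0672)) [-10.42254688   0.20903021  35.47123069]
```

Call:
play_rows(
  plan=[
    {"dx": 0, "dy": 0.0, "dz": -0.5, "roll": 0},
    {"dx": 0, "dy": 0, "dz": -1.5, "roll": 0},
    {"dx": 0, "dy": 0, "dz": -2.5, "roll": 0},
    {"dx": 0, "dy": 0, "dz": -3.5, "roll": 0},
    {"dx": 0, "dy": 0, "dz": -4.5, "roll": 0},
    {"dx": 0, "dy": 0, "dz": -4.5, "roll": 0},
  ],
)

```text
time: 16.45
position: [0.536, -0.1925, 0.2495]
ee_rot: [179.3, -0.3, 50.3]
ft_force: [0.9, 0.6, -1.1]
finger_gap: 0.002
finger_force: 0.0
```

```bash
python3 - <<'E'
from h import *
snap('scene','scene3.png')
i=[cv2.resize(cv2.imread('pics/'+f)[r:r+100,240:240+100],(400,400),interpolation=cv2.INTER_CUBIC) for f,r in(('scene2.png',185),('scene3.png',185))]
cv2.imwrite('pics/crop3.png',np.hstack(i)); print(rel())
E
```

```text
('lid mm', np.float64(51.4), np.float64(-0.1), np.float64(0.2467))
```

View pics/crop3.png

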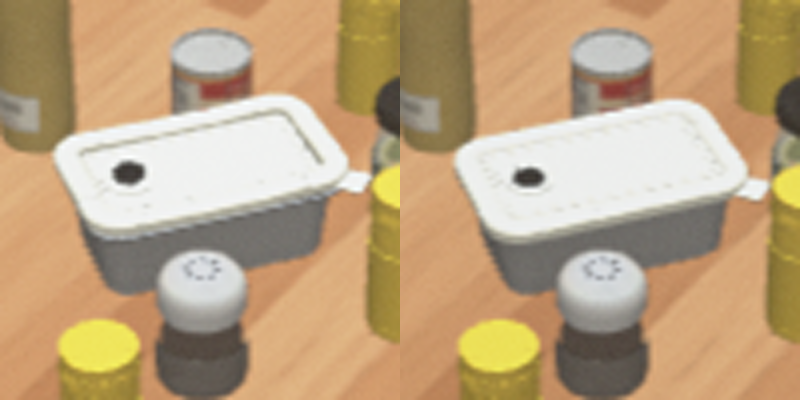

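Compared with before (left), the rim on the right lies flat all round, the plug at (530,177) is shut, and nothing has shifted. I'm handing it in.

```bash
python3 -c "
from station import env
print(env.hand_in())"
```

```text
the job is handed in; nothing more can be done
None
```

The job is handed in, with no verdict returned: the spice jar is on the worktop, all six rim points were pressed to the hard stop, and the vent plug was pushed shut last, with no bystander seen to move.

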